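# Hold a glaze flask down in the sprung mixer cradle

## Robot

A 6-joint arm with a two-finger parallel gripper is mounted at the origin on a cart in front of the work surface, level with it; the furniture and walls round the work are solid. World frame = base frame: x ahead of the robot, y to its left, z up, the work surface at z = 0. Lengths are in mm, angles in rad, forces in N, time in s.
With the tool pointing down it reaches from about 275 to 1000 mm from the base axis. Payload 8.4 kg.
Tool frame: the origin (TCP) lies midway between the tips of the shut fingers; the grasp point (between the pads) lies 19 mm behind it; z points along the fingers, y is the line along which they close (so a half turn about z gives the same grasp; the last joint's range is limited). The gripper opens to 85 mm and grips with 20 to 120 N. Pads are 22 mm wide; open, the fingers measure 114 mm over their backs; the gripper's body (76 mm by 85 mm) begins 54 mm behind the grasp point. The pads swing forward as they close: fully open they stand 13 mm farther back than shut.
Start: joints at [-1.183, 0.353, 1.633, -0, 1.155, -0.002], TCP at [237.501, -578.119, 231.281] pointing down, gripper open.
Joint ranges: [-2.63, 2.63], [-0.92, 2.1], [0.06, 2.66], [-1.3, 4.44], [0, 2.69], [-3.02, 3.02]. Speed limits (rad/s): [2.22, 2.22, 2.79, 3.14, 3.14, 3.14].

## Interface

Orientations are given as [roll, pitch, yaw] about the fixed x, y, z axes, in that order (R = Rz(yaw) Ry(pitch) Rx(roll)).
In Python, from rig import telemetry, optics, r gives the robot as it stands.
- The arm moves only by the tool play_rows, never from a script. Its arguments are lists of equal length, an entry for each row: "dp": the shift along the tool's x, y, z in units of 40 mm (1.0 is 40 mm), a list of three; "rot": the turn, a rotation vector about the tool's x, y, z in units of 6 degrees (1.0 is 6 degrees), a list of three. In form: {"dp": [[tx, ty, tz], ...], "rot": [[ax, ay, az], ...]}. A call has 1 to 5 rows; each row is the pose to reach, as a shift and turn from the pose commanded when the call began, along the tool's axes at that moment; what a row does not reach only later rows make up. A row lasts 1/12 s, in which the tool goes at most 41.7 mm and 7.16 degrees, less where a joint would pass 70% of its speed; a pose out of reach is approached as far as the arm can. A call with a gripper value outside its range is refused whole. "fingers" is the opening, from 0 (shut) to 1 (fully open), set as the call begins (left out, the last holds). The fingers move at their own pace and stop on an object; "grip_force" is the grip in N (left out, the last holds). Time passes only in rows, so rows that repeat a pose let the fingers close. It gives the time, the measured TCP pose, the force, the opening and the grip force at its end, in the units of the state.
- telemetry.sense(): the state, without advancing time (a new reading comes with each control period).
- optics.grab_frame(name): name is "side" or "top"; returns a dict with "color" (420x560x3 uint8, red, green, blue), "mtx" (3x3 intrinsics, pixels), "R" (3x3) and "t" (3): a world point X has camera coordinates R X + t. Camera axes: x right, y down, z forward; pixel columns grow to the right and rows downward; lengths in mm; the calibration is good to about 2 mm. A picture is of the moment at which its call begins. There is no depth.
- r.sign_off(): hands the job in; it is judged then, once.
The state is a dict: "clock": time; "qpos": joint angles; "qvel": joint speeds; "joint_efforts": joint torques, N m; "eef_pos": TCP position; "tcp_rot": TCP orientation; "contact_force": force on the tool from outside, world axes, zero at the start; "wrist_torque": the same for the moment, N m; "opening": opening from 0.0 (shut) to 1.0 (fully open); "grasp_force": force on a finger pad.
Only numpy, scipy, OpenCV 4.12 (cv2) and the standard library are available. Lean on these libraries where they do the work, as an engineer would, in place of code of your own. Each camera call takes 0.05 s, during which the arm holds its last target. There are 200 camera calls.

## Task

The sample mixer's yellow ring cradle is blocked: take the clay offcut that lies on it and drop it into the blue scrap box. Then set the round glaze flask upright in the ring, press it straight down until the sprung ring is fully down on its stop, and finish while still holding the flask pressed down there: do not let go. Never tip the flask over, and leave the other things where they stand.

Things in the scene. Friction and masses are not known exactly. Their poses are not given: they have to be found in the camera images.
- mixer: press-to-run sample mixer, fixed: a white housing 130 (x) x 150 (y) x 50 mm high with a dark deck, a black dial on its front, and on its deck an yellow ring cradle on three sprung legs. Origin at the centre of its underside, on the table, straight below the ring's centre; z up
- ring_center (a point): centre of the yellow ring, a horizontal round-bar ring: 54 mm mean diameter, bar 10 mm thick (opening 44 mm, 64 mm over the outside). The point lies at the mid-height of the bar and moves with the ring: 80 mm above the table when the ring is up, 66 mm when fully down
- ring (a joint): travel of the sprung ring, m: 0 = up, 0.014 = fully down on its stop. Springs: it starts to move at about 5 N and takes about 12.5 N in all to reach the stop (about 10 N besides the flask's weight); the flask's weight alone does not move it, and it springs up when let go
- flask: round flask full of blue-green glaze with a white neck and black stopper, about 0.25 kg, 123 mm high. It stands upright on the table on its small foot (36 mm wide). Origin at the centre of the foot's underside, z along the neck. The ball of the flask is 66 mm in diameter, its centre 36 mm above the origin; when it sits in the ring, the ball's centre is 27 mm above the ring's centre point, and the foot hangs 9 mm below that point
- flask_neck (a point): the flask's neck, half-way up its straight part: 92 mm above the foot's underside, on the axis. Neck and stopper form one straight cylinder 26 mm in diameter, from 67 to 123 mm above the foot's underside; below it the ball widens. Grip here
- offcut: dry reddish clay offcut, a chunky bar lying across the ring: 66 mm long (x), 28 mm wide (y), 28 mm high, about 60 g. Origin at the centre of its underside
- offcut_center (a point): centre of the clay offcut, 13 mm above its underside, same axes (x along its length; grip it across y). Its underside lies on the ring's top, 5 mm above the ring's centre point
- scrap_box: open blue scrap box, fixed: 140 x 140 mm, 70 mm high, walls 4 mm. Origin at the centre of its underside, on the table
- blue_jar: bystander, loose: small blue jar with black lid, 54 mm wide, 74 mm high. Origin at the centre of its underside
- red_jar: bystander, loose: white jar with red lid, 62 mm wide, 86 mm high. Origin at the centre of its underside
- cup: bystander, loose: cream unglazed beaker, 64 mm wide, 79 mm high. Origin at the centre of its underside
- tile: bystander, loose: L-shaped test tile, green above, 30 x 34 x 61 mm. Origin at the centre of its underside
- bowl: bystander, loose: celadon green sample bowl, 104 mm wide, 47 mm high. Origin at the centre of its underside
- tape: bystander, loose: roll of masking tape lying flat, 104 mm wide, 24 mm high. Origin at the centre of its underside
- brush: bystander, loose: glaze brush lying flat, red handle, 211 mm long along its y, 16 mm high. Origin at the centre of its underside
Things that resemble listed ones, but are neither listed nor needed, are in the scene too. What is shaped like the flask but orange is not meant. What is shaped like the offcut but turquoise is not meant.

How it is judged (in metres and radians):
On the way:
1. the clay offcut lies in the scrap box, let go (x of offcut_center in the frame of scrap_box between -0.066 and 0.066 m and y of offcut_center in the frame of scrap_box between -0.066 and 0.066 m and height (world z) of offcut_center below 0.055 m and contact force between the fingers and offcut below 0.1 N), for 0.2 s.
At the end, for the whole second after the job is handed in: Offcut released in the scrap box; flask at rest in the ring, upright within 0.17 rad, neck within 15 mm of the ring axis, foot within 16 mm of the ring centre; still held or pressed (over 3 N), bearing on the ring with over 8 N, ring down by over 11.5 of 14 mm; robot not touching the mixer (all of step 1 and value of joint ring above 0.0115 m and horizontal distance between flask_neck and ring_center below 0.015 m and distance between flask and ring_center below 0.016 m and angle between flask's own z axis and vertical below 0.17 rad and linear speed of flask below 0.02 m/s and contact force between flask and mixer above 8 N and contact force between any of the fingers, the arm and flask above 3 N and contact force between each of the fingers, the arm and mixer below 1 N); the arm keeps its last pose, push and grip.
It fails at once if the flask is tipped by more than 0.7 rad (angle between flask's own z axis and vertical above 0.7 rad).
It fails at once if another loose thing (jar, beaker, tile, bowl, tape or brush) is moved by more than 30 mm (distance of any of blue_jar, red_jar, cup, tile, bowl, tape, brush from where it was at the start of the episode above 0.03 m).
It also fails if it takes over 51 s, if anything falls off the work surface, if the arm or the gripper's body presses on something with over 40 N, if the wrist force passes 120 N, or if a joint passes its speed limit or range.

## Working session

There is one attempt and no reset: what is moved stays moved. The work goes in short steps, Python scripts to look and compute and a tool call to move; the robot and the scene stay as the last step left them, time stands still between calls to the robot, and variables do not carry over. Pictures are saved under pics/ and viewed, at most 10 in all, crops included, and the job is handed in when it is done.

Besides the shell and the picture viewer there is one more tool, called by a JSON object that holds its "op" and its "data". play_rows: Moves the arm, as the interface text tells. Its arguments: {"type":"object","properties":{"dp":{"type":"array"},"rot":{"type":"array"},"fingers":{"type":"number"},"grip_force":{"type":"number"}},"required":["dp","rot"]}

```bash
mkdir -p pics
python3 - <<'E'
from rig import telemetry, optics, r
import cv2,numpy as np
for n in("side","top"):
    f=optics.grab_frame(n); cv2.imwrite(f"pics/{n}0.png",f["color"][:,:,::-1]); np.savez(f"pics/{n}0.npz",**f)
    print(n,f["mtx"].round(1).tolist(),f["R"].round(3).tolist(),f["t"].round(1), (-f["R"].T@f["t"]).round())
print(telemetry.sense())
E
```

```text
side [[513.6, 0.0, 282.8], [0.0, 513.6, 207.7], [0.0, 0.0, 1.0]] [[0.981, -0.193, -0.002], [-0.119, -0.599, -0.792], [0.152, 0.777, -0.61]] [-547.3  148.3 1796.1] [  282. -1413.  1213.]
top [[404.5, 0.0, 275.8], [0.0, 404.5, 209.6], [0.0, 0.0, 1.0]] [[0.025, -1.0, 0.012], [-0.996, -0.026, -0.084], [0.085, -0.01, -0.996]] [  27.9  564.9 1296.4] [ 452.   55. 1339.]
{'clock': 0.1, 'qpos': array([-1.18340112e+00,  3.53597785e-01,  1.63408362e+00, -3.47417395e-06,
        1.15518693e+00, -2.39409718e-03]), 'qvel': array([ 0.00032134, -0.00079807, -0.00127985, -0.00215758, -0.00112114,
        0.00067406]), 'joint_efforts': array([ 3.65742817e-04, -6.06358051e+01, -3.42818606e+01,  4.19174046e-05,
        3.81557198e-03, -2.12440753e-06]), 'eef_pos': array([ 237.33274743, -577.71131578,  230.61473944]), 'tcp_rot': array([-3.14031696e+00,  1.22504330e-07,  3.89790709e-01]), 'contact_force': array([-0.42183984,  0.08263871, -0.20283227]), 'wrist_torque': array([-0.08558453,  0.00274783,  0.01796385]), 'grasp_force': 0.0, 'opening': 0.9992959782304048}
```

View pics/side0.png

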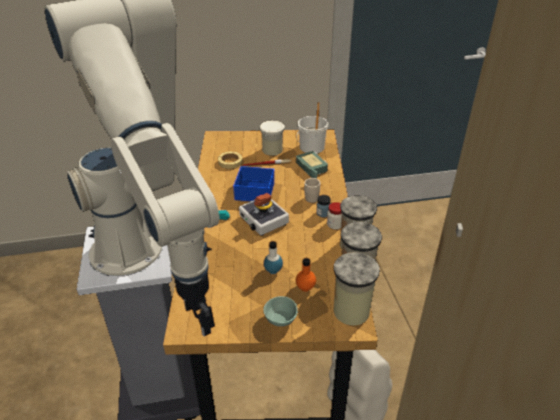

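View pics/top0.png

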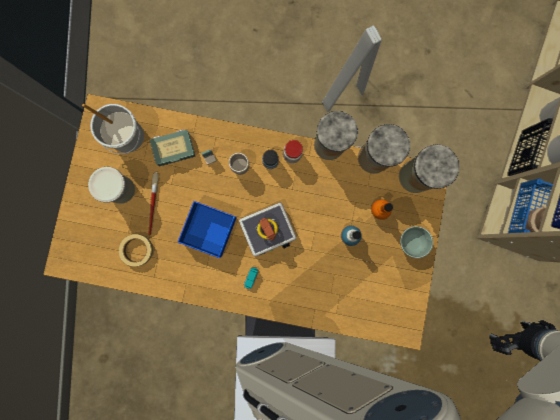

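The side view shows the mixer at (264,212) with the offcut on its ring, the blue box at (255,184) and the blue-green flask at (273,260). In the top view the offcut is at (268,231), the box at (208,230) and the flask at (351,236). I'll take masks and a zoom next.

```bash
cat > h.py <<'E'
import numpy as np,cv2
def load(n): return dict(np.load(f"pics/{n}.npz"))
def ray(f,p,z):
    C=-f["R"].T@f["t"]; d=f["R"].T@np.linalg.inv(f["mtx"])@np.array([p[0],p[1],1.])
    return C+d*(z-C[2])/d[2]
def line(f,p):
    d=f["R"].T@np.linalg.inv(f["mtx"])@np.array([p[0],p[1],1.]); return -f["R"].T@f["t"],d/np.linalg.norm(d)
def tri(fa,pa,fb,pb):
    A=0;b=0;L=[line(fa,pa),line(fb,pb)]
    for C,d in L: M=np.eye(3)-np.outer(d,d);A=A+M;b=b+M@C
    X=np.linalg.solve(A,b); return X,[np.linalg.norm((np.eye(3)-np.outer(d,d))@(X-C)) for C,d in L]
def proj(f,X): q=f["mtx"]@(f["R"]@np.array(X,float)+f["t"]); return q[:2]/q[2]
def mask(f,lo,hi,box):
    h=cv2.cvtColor(f["color"],cv2.COLOR_RGB2HSV); m=cv2.inRange(h,np.array(lo),np.array(hi))
    k=np.zeros_like(m); x0,y0,x1,y1=box; k[y0:y1,x0:x1]=m[y0:y1,x0:x1]; return k
def blob(m):
    n,l,s,c=cv2.connectedComponentsWithStats(m)
    return [(c[i].round(1).tolist(),s[i].tolist()) for i in np.argsort(-s[1:,4])[:3]+1] if n>1 else []
E
python3 - <<'E'
from h import *
t=load("top0");s=load("side0")
R={"yel":((22,150,120),(34,255,255)),"clay":((0,100,60),(12,220,255)),"blue":((108,150,40),(130,255,255)),"teal":((90,70,40),(108,255,255)),"blk":((0,0,0),(180,255,45)),"white":((0,0,150),(180,50,255))}
for k,n,f,b in [("yel","t",t,(240,205,300,260)),("clay","t",t,(255,215,285,250)),("blue","t",t,(170,195,240,265)),("teal","t",t,(335,220,370,250)),("blk","t",t,(335,220,370,250)),("white","t",t,(235,200,300,260)),
 ("yel","s",s,(245,190,290,225)),("clay","s",s,(245,190,290,212)),("blue","s",s,(225,160,280,205)),("teal","s",s,(255,238,290,280)),("blk","s",s,(262,236,285,256))]:
    print(n,k,blob(mask(f,*R[k],b)))
a=cv2.resize(t["color"][190:270,170:290],None,fx=6,fy=6,interpolation=cv2.INTER_CUBIC)
b=cv2.resize(s["color"][180:280,230:300],None,fx=5,fy=4.8,interpolation=cv2.INTER_CUBIC)
o=np.hstack([cv2.resize(a,(480,480*80//120)).copy(),np.zeros((320,320,3),np.uint8)]); b=cv2.resize(b,(320,320)) if 0 else cv2.resize(s["color"][180:280,225:305],(320,400),interpolation=cv2.INTER_CUBIC)
c=cv2.resize(t["color"][205:255,330:430],(480,240),interpolation=cv2.INTER_CUBIC)
L=np.vstack([o[:,:480],c]); Rr=np.zeros((560,320,3),np.uint8); Rr[:400]=b
cv2.imwrite("pics/zoom.png",np.hstack([L,Rr])[:,:,::-1])
E
```

```text
t yel [([260.4, 231.8], [257, 223, 10, 16, 52]), ([273.4, 224.7], [268, 219, 9, 14, 47])]
t clay [([267.3, 228.8], [260, 218, 16, 23, 193])]
t blue [([206.7, 229.3], [179, 202, 57, 56, 1963])]
t teal [([348.9, 235.4], [342, 226, 19, 19, 143])]
t blk [([356.5, 235.0], [353, 232, 8, 7, 48])]
t white [([263.3, 227.0], [239, 203, 56, 53, 332]), ([272.5, 219.0], [272, 219, 2, 1, 2])]
s yel [([266.2, 206.0], [260, 202, 12, 7, 33])]
s clay [([262.3, 199.4], [254, 194, 18, 12, 138])]
s blue [([252.6, 182.8], [234, 167, 39, 34, 1047])]
s teal [([272.9, 265.4], [265, 258, 17, 15, 170])]
s blk [([272.4, 244.9], [270, 242, 6, 6, 29])]
```

View pics/zoom.png

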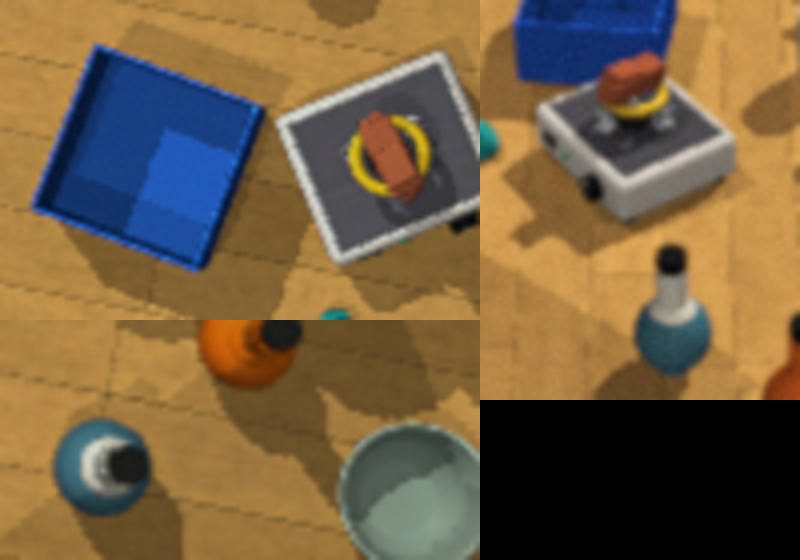

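The zoom shows the offcut lying across the ring, with the ring centre near top pixel (267.5,228.7). The flask's ball and stopper are clear, and the box corners are usable.

Run:
```python
from h import *
t=load("top0");s=load("side0")
m=mask(t,(22,150,120),(34,255,255),(240,205,300,260)); p=cv2.findNonZero(m)
(c,ax,an)=cv2.fitEllipse(cv2.convexHull(p)); print("ring ell",c,ax, ray(t,c,80).round(1))
ms=mask(s,(22,150,120),(34,255,255),(245,190,290,225));
m=mask(t,(0,100,60),(12,220,255),(255,215,285,250)); p=cv2.findNonZero(m).reshape(-1,2)
W=np.array([ray(t,q,108)[:2] for q in p],np.float32); print("offcut top ctr",W.mean(0)); r=cv2.minAreaRect(W);print(r, cv2.fitLine(W,cv2.DIST_L2,0,.01,.01)[:2].ravel())
print("offcut tri",tri(t,(267.3,228.8),s,(262.3,199.4)))
m=mask(t,(108,150,40),(130,255,255),(170,195,240,265)); p=cv2.findNonZero(m).reshape(-1,2)
W=np.array([ray(t,q,70)[:2] for q in p],np.float32); print("box",cv2.minAreaRect(W))
m=mask(t,(0,0,150),(180,60,255),(235,200,300,260)); W=np.array([ray(t,q,50)[:2] for q in cv2.findNonZero(m).reshape(-1,2)],np.float32); print("mixer",cv2.minAreaRect(W))
print("stopper tri",tri(t,(356.5,235),s,(272.4,244.9)), ray(t,(356.7,235),120))
print("ball tri",tri(t,(351-0.9,236),s,(272.9,264)), ray(t,(350.3,235.8),36))
for n,q,z in [("red",(293,150),86),("blue",(270,158),74),("cup",(238,162),79),("orange stop",(388,207),123),("bowl",(417,241),47),("turq",(252,278),25)]: print(n,ray(t,q,z).round())
```

```text
ring ell (266.91796875, 228.4141082763672) (19.08863067626953, 20.3225154876709) [499.8  68.7  80. ]
offcut top ctr [497.7015   67.17982]
((497.478271484375, 66.9285888671875), (70.42521667480469, 28.67768096923828), 32.506988525390625) [0.8635659 0.504236 ]
offcut tri (array([496.62816096,  67.47864273,  99.41953382]), [np.float64(1.2605126934830853), np.float64(1.2605126934829727)])
box ((493.2307434082031, 256.93316650390625), (142.00442504882812, 137.3259735107422), 70.85923767089844)
mixer ((500.1134948730469, 70.00439453125), (125.4011001586914, 145.82046508789062), 24.20814323425293)
stopper tri (array([ 484.7198151 , -202.73570029,  117.35822731]), [np.float64(0.5415484187622609), np.float64(0.5415484187623467)]) [ 485.20103695 -202.85229057  120.        ]
ball tri (array([ 484.42696385, -200.40995802,   30.95189188]), [np.float64(0.5785584686294679), np.float64(0.5785584686294558)]) [ 484.3896069  -199.98886263   36.        ]
red [748.  -7.  86.]
blue [723.  65.  74.]
cup [707. 165.  79.]
orange stop [ 572. -297.  123.]
bowl [ 473. -412.   47.]
turq [341. 113.  25.]
```

```bash
cat >> h.py <<'E'
from scipy.spatial.transform import Rotation as Ro
def go(p0,rpy0,p1,yaw1):
    A=Ro.from_euler("xyz",rpy0); B=Ro.from_euler("xyz",[np.pi,0,yaw1])
    d=A.inv().apply(np.array(p1,float)-p0)/40; w=np.degrees((A.inv()*B).as_rotvec())/6
    print("dp",d.round(3),"|",np.linalg.norm(d).round(2),"rot",w.round(3))
E
python3 - <<'E'
from h import *
go([237.5,-578.1,231.3],[-3.1403,0,.3898],[498,67.5,220],np.radians(30.5))
E
```

```text
dp [ 12.157 -12.454   0.299] | 17.41 rot [-1.200e-02 -1.000e-03 -1.361e+00]
```

{"op": "play_rows", "data": {"dp": [[0.4,-0.4,0],[1.0,-1.0,0],[1.68,-1.72,0],[2.36,-2.42,0],[3.04,-3.11,0]], "rot": [[0,0,0],[0,0,0],[0,0,0],[0,0,0],[0,0,0]], "fingers": 1.0}}

```text
clock: 0.52
eef_pos: [302.7, -415.0, 230.8]
tcp_rot: [-3.141, 0.0, 0.389]
contact_force: [1.1, -0.2, 0.0]
opening: 0.998
grasp_force: 0.0
```

{"op": "play_rows", "data": {"dp": [[0.6,-0.62,0],[1.2,-1.24,0],[1.8,-1.86,0],[2.42,-2.48,0],[3.04,-3.11,0]], "rot": [[0,0,0],[0,0,0],[0,0,0],[0,0,0],[0,0,0]]}}

```text
clock: 0.93
eef_pos: [368.0, -253.9, 231.2]
tcp_rot: [-3.141, 0.0, 0.389]
contact_force: [0.9, 0.5, 0.8]
opening: 0.999
grasp_force: 0.0
```

{"op": "play_rows", "data": {"dp": [[0.6,-0.62,0],[1.2,-1.24,0],[1.8,-1.86,0],[2.42,-2.48,0],[3.04,-3.11,0]], "rot": [[0,0,0],[0,0,0],[0,0,0],[0,0,0],[0,0,0]]}}

```text
clock: 1.35
eef_pos: [433.3, -92.6, 231.3]
tcp_rot: [3.142, 0.0, 0.39]
contact_force: [0.1, -0.2, -0.4]
opening: 1.003
grasp_force: 0.0
```

{"op": "play_rows", "data": {"dp": [[0.6,-0.62,0],[1.2,-1.24,0.1],[1.9,-1.96,0.2],[2.6,-2.7,0.3],[3.04,-3.12,0.3]], "rot": [[0,0,-0.3],[0,0,-0.6],[0,0,-0.9],[0,0,-1.2],[0,0,-1.36]]}}

```text
clock: 1.77
eef_pos: [498.5, 70.6, 218.5]
tcp_rot: [-3.141, 0.0, 0.535]
contact_force: [-0.7, 0.1, -0.2]
opening: 1.004
grasp_force: 0.0
```

{"op": "play_rows", "data": {"dp": [[0,0,0],[0,0,0],[0,0,0]], "rot": [[0,0,0],[0,0,0],[0,0,0]]}}

```text
clock: 2.02
eef_pos: [497.6, 67.0, 218.9]
tcp_rot: [-3.141, 0.001, 0.533]
contact_force: [0.2, -0.6, 0.6]
opening: 1.0
grasp_force: 0.0
```

{"op": "play_rows", "data": {"dp": [[0,0,0.5],[0,0,1.2],[0,0,1.9],[0,0,2.4],[0,0,2.7]], "rot": [[0,0,0],[0,0,0],[0,0,0],[0,0,0],[0,0,0]]}}

```text
clock: 2.43
eef_pos: [496.3, 65.7, 109.2]
tcp_rot: [-3.141, 0.003, 0.53]
contact_force: [-0.7, -0.6, -0.2]
opening: 0.998
grasp_force: 0.0
```

{"op": "play_rows", "data": {"dp": [[0,0,0.3],[0,0,0.57],[0,0,0.57]], "rot": [[0,0,0],[0,0,0],[0,0,0]]}}

```text
clock: 2.68
eef_pos: [496.7, 66.1, 86.8]
tcp_rot: [-3.141, 0.003, 0.531]
contact_force: [-1.0, 0.5, -0.1]
opening: 1.001
grasp_force: 0.0
```

{"op": "play_rows", "data": {"dp": [[0,0,0],[0,0,0],[0,0,0],[0,0,0],[0,0,0]], "rot": [[0,0,0],[0,0,0],[0,0,0],[0,0,0],[0,0,0]], "fingers": 0.0, "grip_force": 30}}

```text
clock: 3.1
eef_pos: [498.5, 67.4, 89.1]
tcp_rot: [3.141, -0.001, 0.532]
contact_force: [0.3, 0.1, 4.2]
opening: 0.319
grasp_force: 35.9
```

{"op": "play_rows", "data": {"dp": [[0,0,0],[0,0,0],[0,0,0],[0,0,0],[0,0,0]], "rot": [[0,0,0],[0,0,0],[0,0,0],[0,0,0],[0,0,0]]}}

```text
clock: 3.52
eef_pos: [498.5, 67.4, 88.7]
tcp_rot: [3.141, -0.001, 0.532]
contact_force: [0.7, -0.4, 4.0]
opening: 0.321
grasp_force: 36.0
```

Run:
```python
from h import *
go([498,67.5,168],[3.1416,0,.532],[493,256,168],.532)
```

```text
dp [ 2.283 -4.125  0.   ] | 4.71 rot [-0.  0. -0.]
```

{"op": "play_rows", "data": {"dp": [[0,0,-0.3],[0,0,-0.8],[0,0,-1.3],[0,0,-1.8],[0,0,-2.0]], "rot": [[0,0,0],[0,0,0],[0,0,0],[0,0,0],[0,0,0]]}}

```text
clock: 3.93
eef_pos: [498.9, 67.5, 170.3]
tcp_rot: [3.141, -0.002, 0.532]
contact_force: [0.9, -0.7, -0.5]
opening: 0.315
grasp_force: 35.4
```

{"op": "play_rows", "data": {"dp": [[0.3,-0.55,0],[0.8,-1.4,0],[1.3,-2.3,0],[1.8,-3.2,0],[2.2,-4.0,0]], "rot": [[0,0,0],[0,0,0],[0,0,0],[0,0,0],[0,0,0]]}}

```text
clock: 4.35
eef_pos: [492.2, 252.0, 167.7]
tcp_rot: [-3.141, 0.0, 0.532]
contact_force: [0.2, -0.8, -0.4]
opening: 0.322
grasp_force: 35.4
```

{"op": "play_rows", "data": {"dp": [[0.08,-0.13,0.4],[0.08,-0.13,1.2],[0.08,-0.13,2.0],[0.08,-0.13,2.8],[0.08,-0.13,3.3]], "rot": [[0,0,0],[0,0,0],[0,0,0],[0,0,0],[0,0,0]]}}

```text
clock: 4.77
eef_pos: [490.8, 255.2, 32.8]
tcp_rot: [-3.141, 0.004, 0.533]
contact_force: [-0.2, -1.1, -0.9]
opening: 0.318
grasp_force: 35.4
```

{"op": "play_rows", "data": {"dp": [[0,0,0.1],[0,0,0.1],[0,0,0.1]], "rot": [[0,0,0],[0,0,0],[0,0,0]]}}

```text
clock: 5.02
eef_pos: [493.2, 256.1, 32.8]
tcp_rot: [-3.142, -0.0, 0.532]
contact_force: [0.3, 0.1, -0.1]
opening: 0.32
grasp_force: 35.4
```

{"op": "play_rows", "data": {"dp": [[0,0,0],[0,0,0],[0,0,0],[0,0,0],[0,0,0]], "rot": [[0,0,0],[0,0,0],[0,0,0],[0,0,0],[0,0,0]], "fingers": 0.65}}

```text
clock: 5.43
eef_pos: [493.3, 256.2, 33.1]
tcp_rot: [3.142, -0.001, 0.532]
contact_force: [-0.2, -0.1, 0.1]
opening: 0.648
grasp_force: 0.0
```

{"op": "play_rows", "data": {"dp": [[0,0,-0.4],[0,0,-1.2],[0,0,-2.0],[0,0,-2.8],[0,0,-3.6]], "rot": [[0,0,0],[0,0,0],[0,0,0],[0,0,0],[0,0,0]]}}

```text
clock: 5.85
eef_pos: [492.7, 255.8, 178.2]
tcp_rot: [-3.142, -0.0, 0.532]
contact_force: [0.7, 0.1, 0.4]
opening: 0.651
grasp_force: 0.0
```

{"op": "play_rows", "data": {"dp": [[0,0,-0.8],[0,0,-1.5],[0,0,-1.7]], "rot": [[0,0,0],[0,0,0],[0,0,0]]}}

```text
clock: 6.1
eef_pos: [494.7, 256.9, 249.5]
tcp_rot: [3.141, -0.007, 0.532]
contact_force: [0.9, 0.7, 0.7]
opening: 0.649
grasp_force: 0.0
```

Run:
```python
from h import *
from rig import optics
go([493.2,256.1,245],[3.1416,0,.532],[485,-201.5,220],.532)
for n in("top","side"):
    f=optics.grab_frame(n); np.savez(f"pics/{n}1.npz",**f)
    print(n,blob(mask(f,(0,100,60),(12,220,255),(180,160,285,250))), blob(mask(f,(90,70,40),(108,255,255),(335,220,370,250) if n=="top" else (255,238,290,280))))
```

```text
dp [-5.98   9.755  0.625] | 11.46 rot [-0.  0. -0.]
top [([211.2, 231.1], [205, 222, 13, 18, 119])] [([349.0, 235.4], [342, 226, 19, 19, 143])]
side [([261.1, 162.7], [243, 160, 33, 6, 95]), ([257.0, 184.8], [252, 183, 10, 4, 26]), ([257.0, 166.0], [257, 166, 1, 1, 1])] [([272.9, 265.3], [265, 258, 17, 15, 172])]
```

{"op": "play_rows", "data": {"dp": [[-0.3,0.5,0],[-0.75,1.25,0],[-1.2,2.0,0.1],[-1.65,2.8,0.2],[-2.1,3.5,0.3]], "rot": [[0,0,0],[0,0,0],[0,0,0],[0,0,0],[0,0,0]]}}

```text
clock: 6.62
eef_pos: [490.4, 90.9, 230.5]
tcp_rot: [-3.141, 0.002, 0.533]
contact_force: [0.4, 1.0, 1.4]
opening: 0.652
grasp_force: 0.0
```

{"op": "play_rows", "data": {"dp": [[-0.42,0.7,0],[-0.84,1.4,0],[-1.26,2.1,0],[-1.7,2.8,0],[-2.1,3.5,0]], "rot": [[0,0,0],[0,0,0],[0,0,0],[0,0,0],[0,0,0]]}}

```text
clock: 7.03
eef_pos: [488.7, -72.0, 230.6]
tcp_rot: [-3.14, 0.002, 0.532]
contact_force: [1.4, -0.3, -0.2]
opening: 0.651
grasp_force: 0.0
```

{"op": "play_rows", "data": {"dp": [[-0.42,0.7,0],[-0.84,1.4,0],[-1.26,2.1,0.1],[-1.55,2.55,0.2],[-1.78,2.76,0.33]], "rot": [[0,0,0],[0,0,0],[0,0,0],[0,0,0],[0,0,0]], "fingers": 1.0}}

```text
clock: 7.45
eef_pos: [484.2, -203.9, 217.4]
tcp_rot: [-3.141, 0.001, 0.53]
contact_force: [0.2, 0.7, -0.2]
opening: 0.998
grasp_force: 0.0
```

{"op": "play_rows", "data": {"dp": [[0,0,0],[0,0,0],[0,0,0]], "rot": [[0,0,0],[0,0,0],[0,0,0]]}}

```text
clock: 7.7
eef_pos: [484.5, -200.7, 218.6]
tcp_rot: [-3.14, 0.001, 0.532]
contact_force: [0.1, 0.1, -0.2]
opening: 1.001
grasp_force: 0.0
```

Run:
```python
from h import *
from rig import optics
f=optics.grab_frame("top"); np.savez("pics/top2.npz",**f)
g=optics.grab_frame("side"); np.savez("pics/side2.npz",**g)
for q,z in((f,"t"),(g,"s")):
    b=(240,205,300,260) if z=="t" else (245,190,290,225)
    m=mask(q,(20,130,70),(36,255,255),b); print(blob(m)); p=cv2.findNonZero(m); c,ax,an=cv2.fitEllipse(cv2.convexHull(p)); print(z,c,ax,ray(q,c,80).round(1))
print("offcut in box",blob(mask(f,(0,100,60),(12,220,255),(180,200,240,260))))
c=[cv2.resize(f["color"][190:260,180:300],(480,280),interpolation=cv2.INTER_CUBIC),cv2.resize(g["color"][160:280,230:310],(320,480),interpolation=cv2.INTER_CUBIC)]
o=np.zeros((480,800,3),np.uint8);o[:280,:480]=c[0];o[:,480:]=c[1];cv2.imwrite("pics/z2.png",o[:,:,::-1])
```

```text
[([267.1, 228.4], [257, 219, 21, 20, 189]), ([271.0, 250.7], [270, 250, 3, 2, 3])]
t (267.7887268066406, 234.00314331054688) (21.4665584564209, 34.019779205322266) [482.5  65.6  80. ]
[([268.2, 205.4], [265, 202, 8, 7, 29]), ([256.6, 203.3], [255, 200, 4, 8, 26]), ([264.0, 198.0], [264, 198, 1, 1, 1])]
s (262.8190612792969, 203.24356079101562) (10.311882972717285, 17.159814834594727) [497.1  69.8  80. ]
offcut in box [([209.9, 229.2], [203, 220, 15, 20, 157])]
```

View pics/z2.png

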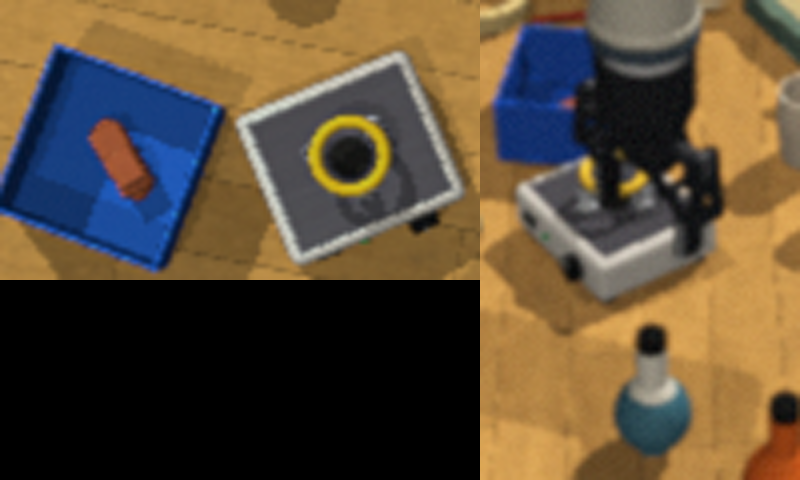

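The offcut lies flat in the box at crop (120,158), and the ring is free at crop (349,155). In the side view the flask is upright, and the gripper hides part of the mixer. I'll go down on the flask.

{"op": "play_rows", "data": {"dp": [[0,0,0.5],[0,0.0,1.2],[0,0,1.9],[0,0,2.5],[0,0,2.9]], "rot": [[0,0,0],[0,0,0],[0,0,0],[0,0,0],[0,0,0]]}}

```text
clock: 8.22
eef_pos: [484.2, -200.3, 101.4]
tcp_rot: [-3.14, 0.001, 0.534]
contact_force: [-0.5, -0.1, 0.0]
opening: 0.996
grasp_force: 0.0
```

{"op": "play_rows", "data": {"dp": [[0,0,0.3],[0,0,0.6],[0,0,0.7],[0,0,0.7]], "rot": [[0,0,0],[0,0,0],[0,0,0],[0,0,0]]}}

```text
clock: 8.55
eef_pos: [484.6, -200.8, 74.6]
tcp_rot: [-3.14, 0.001, 0.533]
contact_force: [-0.7, 0.8, -1.0]
opening: 1.004
grasp_force: 0.0
```

{"op": "play_rows", "data": {"dp": [[0,0,0],[0,0,0],[0,0,0],[0,0,0],[0,0,0]], "rot": [[0,0,0],[0,0,0],[0,0,0],[0,0,0],[0,0,0]], "fingers": 0.0, "grip_force": 50}}

```text
clock: 8.97
eef_pos: [485.2, -201.9, 75.8]
tcp_rot: [3.141, -0.0, 0.532]
contact_force: [0.6, -2.0, 2.8]
opening: 0.301
grasp_force: 10.3
```

{"op": "play_rows", "data": {"dp": [[0,0,0],[0,0,0],[0,0,0],[0,0,0],[0,0,0]], "rot": [[0,0,0],[0,0,0],[0,0,0],[0,0,0],[0,0,0]], "grip_force": 80}}

```text
clock: 9.38
eef_pos: [485.2, -201.9, 76.0]
tcp_rot: [3.141, -0.001, 0.532]
contact_force: [-1.8, 0.9, 6.2]
opening: 0.286
grasp_force: 78.0
```

Run:
```python
from h import *
go([485,-201,195],[3.1416,0,.532],[500,69,195],.532)
```

```text
dp [ 3.747 -5.627  0.   ] | 6.76 rot [-0.  0. -0.]
```

{"op": "play_rows", "data": {"dp": [[0,0,-0.2],[0,0,-0.6],[0,0,-1.2],[0,0,-1.8],[0,0,-2.4]], "rot": [[0,0,0],[0,0,0],[0,0,0],[0,0,0],[0,0,0]]}}

```text
clock: 9.8
eef_pos: [484.4, -201.6, 172.4]
tcp_rot: [-3.141, 0.001, 0.532]
contact_force: [0.8, -0.4, -2.6]
opening: 0.284
grasp_force: 78.7
```

{"op": "play_rows", "data": {"dp": [[0,0,-0.4],[0,0,-0.6],[0,0,-0.6]], "rot": [[0,0,0],[0,0,0],[0,0,0]]}}

```text
clock: 10.05
eef_pos: [485.7, -202.2, 197.2]
tcp_rot: [3.139, -0.002, 0.532]
contact_force: [1.4, -1.0, -3.7]
opening: 0.286
grasp_force: 78.7
```

{"op": "play_rows", "data": {"dp": [[0.2,-0.3,0],[0.5,-0.75,0],[0.9,-1.35,0],[1.35,-2.0,0],[1.8,-2.7,0]], "rot": [[0,0,0],[0,0,0],[0,0,0],[0,0,0],[0,0,0]]}}

```text
clock: 10.47
eef_pos: [491.2, -71.3, 193.9]
tcp_rot: [-3.14, 0.002, 0.531]
contact_force: [0.4, -0.4, -4.2]
opening: 0.285
grasp_force: 78.9
```

{"op": "play_rows", "data": {"dp": [[0.45,-0.65,0],[0.9,-1.35,0],[1.35,-2.05,0],[1.7,-2.6,0],[1.95,-2.93,0]], "rot": [[0,0,0],[0,0,0],[0,0,0],[0,0,0],[0,0,0]]}}

```text
clock: 10.88
eef_pos: [498.6, 70.7, 193.8]
tcp_rot: [-3.14, 0.002, 0.533]
contact_force: [1.0, -0.5, -2.8]
opening: 0.286
grasp_force: 78.9
```

{"op": "play_rows", "data": {"dp": [[0,0,0],[0,0,0],[0,0,0],[0,0,0]], "rot": [[0,0,0],[0,0,0],[0,0,0],[0,0,0]]}}

```text
clock: 11.22
eef_pos: [499.4, 67.5, 194.7]
tcp_rot: [-3.141, 0.001, 0.531]
contact_force: [0.5, 0.3, -2.5]
opening: 0.287
grasp_force: 79.0
```

Run:
```python
from h import *
from rig import optics,telemetry
t=optics.grab_frame("top");s=optics.grab_frame("side"); np.savez("pics/top3.npz",**t); np.savez("pics/side3.npz",**s)
print(telemetry.sense()["eef_pos"],telemetry.sense()["tcp_rot"])
print(blob(mask(t,(20,130,70),(36,255,255),(240,205,300,260))),blob(mask(s,(20,130,70),(36,255,255),(245,190,290,225))))
print(blob(mask(t,(90,70,40),(108,255,255),(240,200,300,260))),blob(mask(s,(90,70,40),(108,255,255),(235,165,300,225))))
print("ring exp side",proj(s,[500,69,80]),"ball exp",proj(s,[500,69,157]),proj(t,[500,69,157]))
c=[cv2.resize(t["color"][190:260,210:310],(400,280),interpolation=cv2.INTER_CUBIC),cv2.resize(s["color"][130:230,225:305],(400,500),interpolation=cv2.INTER_CUBIC)]
o=np.zeros((500,800,3),np.uint8);o[:280,:400]=c[0];o[:,400:]=c[1];cv2.imwrite("pics/z3.png",o[:,:,::-1])
```

```text
[499.71648029  67.47388842 195.04232841] [-3.14150861e+00  4.92208416e-04  5.30981913e-01]
[([271.0, 250.7], [270, 250, 3, 2, 3])] [([262.8, 203.4], [255, 197, 17, 13, 113])]
[] [([263.0, 188.3], [254, 180, 19, 16, 202]), ([268.0, 172.0], [268, 172, 1, 1, 1])]
ring exp side [263.62739449 203.28335227] ball exp [263.09328827 186.05189026] [266.5757814  227.32811858]
```

View pics/z3.png

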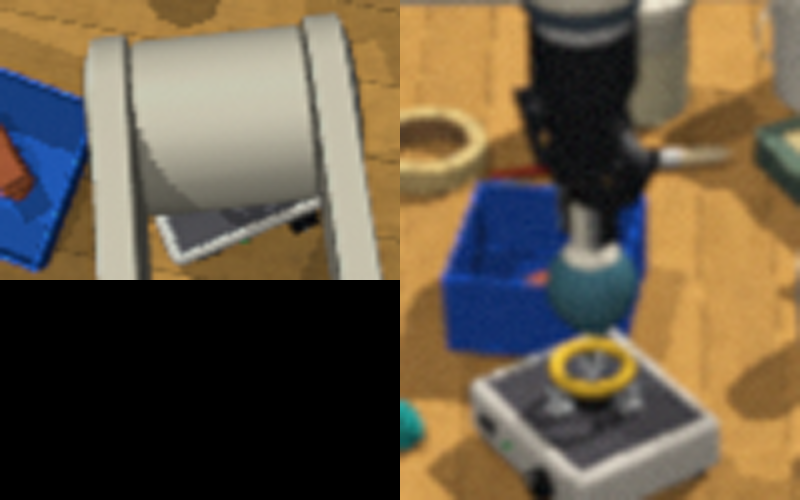

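Side view: the flask hangs upright with the ball at crop (594,288), straight over the ring at (592,366). The arm hides the ring in the top view. I'll lower with a 1 mm correction.

{"op": "play_rows", "data": {"dp": [[0.01,-0.02,0.2],[0.01,-0.02,0.45],[0.01,-0.02,0.7],[0.01,-0.02,0.8],[0.01,-0.02,0.9]], "rot": [[0,0,0],[0,0,0],[0,0,0],[0,0,0],[0,0,0]]}}

```text
clock: 11.73
eef_pos: [499.2, 69.1, 158.0]
tcp_rot: [-3.141, 0.002, 0.532]
contact_force: [0.1, -1.3, -2.3]
opening: 0.281
grasp_force: 79.0
```

{"op": "play_rows", "data": {"dp": [[0,0,0.05],[0,0,0.1],[0,0,0.15],[0,0,0.15],[0,0,0.15]], "rot": [[0,0,0],[0,0,0],[0,0,0],[0,0,0],[0,0,0]]}}

```text
clock: 12.15
eef_pos: [499.9, 69.3, 153.4]
tcp_rot: [3.142, -0.0, 0.532]
contact_force: [0.1, 0.1, -2.7]
opening: 0.282
grasp_force: 79.0
```

Free descent so far (only −2.5 N, the flask's weight), so the foot is in the ring. Now I'll lower to seat it.

{"op": "play_rows", "data": {"dp": [[0,0,0.05],[0,0,0.1],[0,0,0.15],[0,0,0.15],[0,0,0.15]], "rot": [[0,0,0],[0,0,0],[0,0,0],[0,0,0],[0,0,0]]}}

```text
clock: 12.57
eef_pos: [499.8, 69.2, 147.5]
tcp_rot: [3.142, 0.0, 0.532]
contact_force: [-1.2, -1.1, 2.0]
opening: 0.288
grasp_force: 79.4
```

{"op": "play_rows", "data": {"dp": [[0,0,0.05],[0,0,0.1],[0,0,0.15],[0,0,0.15],[0,0,0.15]], "rot": [[0,0,0],[0,0,0],[0,0,0],[0,0,0],[0,0,0]]}}

```text
clock: 12.98
eef_pos: [499.9, 69.3, 141.3]
tcp_rot: [3.142, -0.0, 0.532]
contact_force: [-2.7, -0.8, 4.4]
opening: 0.284
grasp_force: 79.8
```

{"op": "play_rows", "data": {"dp": [[0,0,0.05],[0,0,0.1],[0,0,0.12],[0,0,0.12],[0,0,0.12]], "rot": [[0,0,0],[0,0,0],[0,0,0],[0,0,0],[0,0,0]]}}

```text
clock: 13.4
eef_pos: [499.9, 69.3, 136.7]
tcp_rot: [3.142, -0.0, 0.532]
contact_force: [-4.0, -1.0, 7.7]
opening: 0.284
grasp_force: 79.9
```

{"op": "play_rows", "data": {"dp": [[0,0,0.03],[0,0,0.06],[0,0,0.06],[0,0,0.06]], "rot": [[0,0,0],[0,0,0],[0,0,0],[0,0,0]]}}

```text
clock: 13.73
eef_pos: [499.9, 69.2, 134.5]
tcp_rot: [3.142, -0.0, 0.532]
contact_force: [-3.5, -0.6, 10.1]
opening: 0.284
grasp_force: 80.0
```

{"op": "play_rows", "data": {"dp": [[0,0,0.03],[0,0,0.03],[0,0,0.03]], "rot": [[0,0,0],[0,0,0],[0,0,0]]}}

```text
clock: 13.98
eef_pos: [500.0, 69.3, 133.8]
tcp_rot: [3.141, -0.0, 0.532]
contact_force: [-5.9, -0.3, 15.9]
opening: 0.284
grasp_force: 81.6
```

{"op": "play_rows", "data": {"dp": [[0,0,0.02],[0,0,0.02],[0,0,0.02]], "rot": [[0,0,0],[0,0,0],[0,0,0]]}}

```text
clock: 14.23
eef_pos: [500.2, 69.3, 133.7]
tcp_rot: [3.141, -0.001, 0.532]
contact_force: [-8.6, -1.1, 24.2]
opening: 0.284
grasp_force: 82.4
```

The force rises steeply and z has stopped changing, so the ring is on its stop. One look to confirm before I hand in.

Run:
```python
from h import *
from rig import optics,telemetry
s=optics.grab_frame("side");x=telemetry.sense(); print(x["eef_pos"],x["contact_force"],x["grasp_force"],x["qvel"].round(4))
print(blob(mask(s,(20,130,70),(36,255,255),(245,190,290,225))),"exp down",proj(s,[500,69,66]),"up",proj(s,[500,69,80]))
cv2.imwrite("pics/z4.png",cv2.resize(s["color"][140:240,215:315],(600,600),interpolation=cv2.INTER_CUBIC)[:,:,::-1])
```

```text
[500.1435941   69.28635745 133.70623294] [-8.37674997 -1.49159349 24.31614136] 82.42797374725342 [ 0.0001 -0.0002  0.0013  0.0007 -0.0008 -0.0001]
[([263.1, 209.0], [255, 205, 18, 8, 62])] exp down [263.72164379 206.32404567] up [263.62739449 203.28335227]
```

View pics/z4.png

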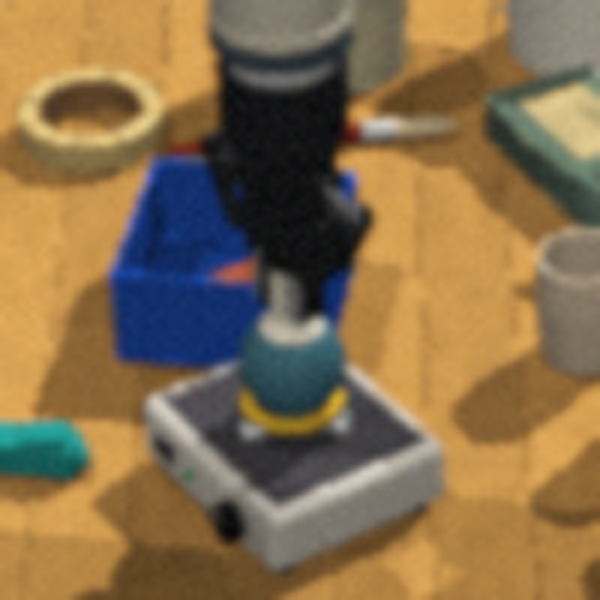

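The flask sits upright in the lowered ring, with the ball at crop (293,365) and the ring bottom at (293,428). The ring is about 3 px lower than when up, which matches 14 mm of travel, and the offcut is in the box. Handing in.

```bash
python3 -c "
from rig import r
print(r.sign_off())"
```

```text
the job is handed in; nothing more can be done
None
```

I handed the job in at about 14 s, but `sign_off()` returned no verdict: the offcut lies in the scrap box, and the flask is upright in the ring, still gripped and pressed down onto the stop with about 24 N.

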